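# Load the microwave egg boiler and close it

## Robot

A 7-joint arm with a two-finger parallel gripper is mounted at the origin on a cart in front of the work surface, level with it; the furniture and walls round the work are solid. World frame = base frame: x ahead of the robot, y to its left, z up, the work surface at z = 0. Lengths are in m, angles in rad, forces in N, time in s.
With the tool pointing down it reaches from about 0.425 to 0.95 m from the base axis. Payload 4.7 kg.
Tool frame: the origin (TCP) lies at the very end of the fingers, on their centre line; the grasp point (between the pads) lies 19 mm behind it; z points along the fingers, y is the line along which they close (so a half turn about z gives the same grasp; the last joint's range is limited). The gripper opens to 87 mm and grips with 3 to 60 N. Pads are 19 mm wide; open, the fingers measure 117 mm over their backs; the gripper's body (75 mm by 190 mm) begins 51 mm behind the grasp point.
Start: joints at [1.295, 0.469, -0.049, 1.532, 0.024, 1.141, -0.082], TCP at [0.165, -0.655, 0.223] pointing down, gripper open.
Joint ranges: [-2.59, 2.59], [-0.33, 1.99], [-1.39, 1.29], [0.1, 2.45], [-1.04, 4.18], [0.21, 1.99], [-2.66, 2.66]. Speed limits (rad/s): [2.57, 2.57, 3.14, 3.14, 3.14, 3.14, 3.14].

## Interface

Orientations are given as a unit quaternion [w, x, y, z].
In Python, from workcell import ctrl gives the robot as it stands.
- The arm moves only by the tool play_rows, never from a script. Its argument "increments" is a list of rows, each a list of 3 entries, a list of its own where there are three numbers: the shift along the tool's x, y, z as a fraction of full scale, then the turn, a rotation vector about the tool's x, y, z as a fraction of full scale, then the gripper command: -1 is fully open, 1 is shut, values between are in proportion. A call has exactly 10 rows; each row is the pose to reach, as a shift and turn from the pose commanded when the call began, along the tool's axes at that moment, turning the shorter way round; what a row does not reach only later rows make up. Full scale, the value 1, is 0.15 m for a shift and 180 degrees for a turn. A row lasts 1/10 s, in which the tool goes at most 50 mm and 8.59 degrees, less where a joint would pass 70% of its speed; a pose out of reach is approached as far as the arm can. A call with a number of a shift or a turn outside -1 to 1 is refused whole. A call with a gripper value outside its range is refused whole. The fingers move at their own pace and stop on an object; "newtons" is the grip in N (left out, the last holds). Time passes only in rows, so rows that repeat a pose let the fingers close, or fill a call up. It gives the time, the measured TCP pose, the force, the opening and the grip force at its end, in the units of the state.
- ctrl.observe(): the state, without advancing time (a new reading comes with each control period).
- ctrl.read_camera(name): name is "scene" or "top" or "wrist"; returns a dict with "pixels" (400x640x3 uint8, red, green, blue), "fovy" (degrees; the focal length in pixels is half the picture's height over the tangent of half this angle, whatever the lens; pixels are square), "cx", "cy" (the principal point, pixels), "rvec" (rotation vector, rad) and "tvec" (3), from world to camera coordinates, as OpenCV has them. Camera axes: x right, y down, z forward; pixel columns grow to the right and rows downward; lengths in m; the calibration is good to about 2 mm. A picture is of the moment at which its call begins. There is no depth.
- ctrl.job_done(): hands the job in; it is judged then, once.
Trained networks look in the newest picture that a camera, given by its name, has taken for a name from the list of things; names that differ only in an ending like _2 or _b are one class to them, and where a whole thing is asked for, a point or a joint stands for the part that bears it (a point fixed in the world has none). Each returns a list of dicts, best first, with "p" (0 to 1); they miss things now and then, are a little off and sometimes report something else, mostly with a low value. They report only what shows in the picture. A call takes as long as a camera call.
- ctrl.boxes_of(camera, query): "at" ([x, y, z] in m, in the coordinates of the camera as it stood for that picture, good to about 4 mm: the middle of the surface that is visible of it).
- ctrl.masks_of(camera, query): "region" (400x640 bool, what is visible of it).
- ctrl.place_of(camera, query): "at" ([x, y, z] in m, in the coordinates of the camera as it stood for that picture, good to about 4 mm: a listed point, or the origin of a listed thing).
The state is a dict: "t": time; "q": joint angles; "joint_vel": joint speeds; "joint_torque": joint torques, N m; "tool_pos": TCP position; "tool_rot": TCP orientation; "contact_force": force on the tool from outside, world axes, zero at the start; "ft_torque": the same for the moment, N m; "finger_gap": finger opening in m; "gripper_force": force on a finger pad.
Only numpy, scipy, OpenCV 4.12 (cv2) and the standard library are available. Lean on these libraries where they do the work, as an engineer would, in place of code of your own. Each camera call takes 0.05 s, during which the arm holds its last target. There are 200 camera calls.

## Task

Two eggs are left in the grey egg box. They are raw, so handle them gently: set them one after the other, blunt end up as they stand now, in the two free cups of the egg boiler beside the egg that is already there. Then put the domed lid on the boiler, its two cut-outs over the boiler's ear handles, so that it sits fully home and level, let go, and leave the other things on the table where they are.

Things in the scene. Friction and masses are not known exactly. Their poses are not given: they have to be found in the camera images.
- egg_boiler: Round white microwave egg boiler, loose, 0.6 kg: bowl of 132 mm outer diameter, rounded rim 44 mm high, inside it a grey tray with three dished egg cups, the tray's flat part 36 mm above the underside. Cups lie 34 mm from the axis, 120 degrees apart, the first on +x. Origin: centre of the underside, z up. Rim and handles are the same after a half turn.
- ear (a point): Outer end of the boiler's ear handle at its +y, at the handle's top, 82 mm from the axis; its twin is at -y. The ears are flat, 26 mm wide (along the boiler's x), 8 mm thick, their tops 43.5 mm above the underside, level with the rim.
- cup0 (a point): First cup of the boiler's tray, mouth 36 mm wide; holds egg_c at the start. The point is where the lower tip (origin) of a seated egg comes to lie: on the cup's axis, 21.5 mm above the boiler's underside, 14.5 mm below the cup's mouth.
- cup1 (a point): Second cup, free at the start; point as for cup0. A seated egg stands 42 mm out of the tray; an egg let go a few mm off centre or 5 mm high settles by itself.
- cup2 (a point): Third cup, free at the start; point as for cup0.
- lid: The boiler's white domed lid, loose, 0.12 kg, standing on the table on its skirt: 141 mm diameter, 91 mm high with its grip. Origin: centre of the skirt's lower edge, z up. The skirt is 8 mm deep, 136 mm inside, and goes over the rim with 2 mm to spare all round. Home, its origin is 36 mm above the boiler's, on its axis. The dome clears seated eggs by about 6 mm.
- notch (a point): Middle of the cut-out in the lid's skirt at the lid's +y, at the lower edge, 69 mm from the axis; its twin is at -y. Each is 38 mm wide and straddles an ear handle with 6 mm to spare on either side, so lid y must lie along boiler y, either way round (within 0.08 rad); turned wrongly the skirt rests on the ears, 8 mm too high.
- lid_grip (a point): Middle of the lid's upright grey grip: a rounded bar 58 mm long along the lid's y (it points to the cut-outs), 15 mm thick along x, from 64.5 to 91 mm above the lid's lower edge; the point is 77.5 mm above that edge. The dome below it is nearly flat, 65 mm high.
- egg_a: Brown hen's egg standing pointed end down in the egg box: 44 mm thick, 57 mm tall, 60 g. Origin: its lower, pointed tip; z along its axis to the blunt end. It is thickest 32 mm above the tip. Raw: the shell cracks if the fingers squeeze with more than 35 N each, if it is pressed down with 40 N, or if it falls more than 25 mm; a grip of 10 N holds it well.
- egg_b: The other egg in the egg box, the same as egg_a.
- egg_c: The same kind of egg, already standing in cup0 of the boiler; it stays there.
- egg_box: Grey pulp egg box without lid, 152 x 106 mm, 22 mm high, fixed to the table, with 2 x 3 cups, 46 mm apart; egg_a stands in the cup at x -46, y -23 mm of the box, egg_b at +46, +23, the others are empty. Origin: centre of the underside, long side along x.
- tea_tin: Bystander: small brown square tea tin, 60x78x61 mm; origin under its centre.
- jam_jar: Bystander: jam jar, 69 mm wide, 99 mm high; origin under its centre.
- tea_carton: Bystander: flat pale box lying down, 64x99x17 mm; origin under its centre. Behind it, at the back right of the table, stands a fixed wooden cutlery caddy, 226 mm high with its cutlery, and left of that a flat kitchen scale: keep the gripper clear of them.
- match_box: Bystander: small flat box, 48x61x15 mm; origin under its centre.
- biscuit_pack: Bystander: flat wrapped biscuit bar, 45x120x11 mm, near the table's front edge; origin under its centre.

How it is judged:
By the outcome, as a careful person would: the job done as asked, in the order asked, and still so for the second after the job is handed in, with the robot touching nothing.
It also fails if it takes over 70 s, if anything falls off the work surface, if the arm or the gripper's body presses on something with over 40 N, if the wrist force passes 120 N, or if a joint passes its speed limit or range.

## Working session

There is one attempt and no reset: what is moved stays moved. The work goes in short steps, Python scripts to look and compute and a tool call to move; the robot and the scene stay as the last step left them, time stands still between calls to the robot, and variables do not carry over. Pictures are saved under pics/ and viewed, at most 11 in all, crops included, and the job is handed in when it is done.

Besides the shell and the picture viewer there is one more tool, called after "Emit:" as name(argument=value, ...) on one line, values as JSON. play_rows: Moves the arm, as the interface text tells. Its arguments: {"type":"object","properties":{"increments":{"type":"array"},"newtons":{"type":"number"}},"required":["increments"]}

```bash
mkdir -p pics; cat > h.py <<'E'
import numpy as np,cv2
from workcell import ctrl
from scipy.spatial.transform import Rotation as R
def cam(n):
    c=ctrl.read_camera(n); return c
def save(c,f): cv2.imwrite('pics/'+f,c['pixels'][:,:,::-1])
def w(c,p):
    M=cv2.Rodrigues(np.array(c['rvec'],float))[0]
    return M.T@(np.array(p,float)-np.array(c['tvec'],float).ravel())
def px(c,P):
    M=cv2.Rodrigues(np.array(c['rvec'],float))[0]
    q=M@np.array(P,float)+np.array(c['tvec'],float).ravel()
    f=200/np.tan(np.radians(c['fovy'])/2)
    return c['cx']+f*q[0]/q[2], c['cy']+f*q[1]/q[2]
def ray(c,u,v,z):
    M=cv2.Rodrigues(np.array(c['rvec'],float))[0];t=np.array(c['tvec'],float).ravel()
    f=200/np.tan(np.radians(c['fovy'])/2)
    o=-M.T@t; d=M.T@np.array([(u-c['cx'])/f,(v-c['cy'])/f,1]); return o+d*(z-o[2])/d[2]
def tool():
    s=ctrl.observe(); q=s['tool_rot']; return s,np.array(s['tool_pos']),R.from_quat([q[1],q[2],q[3],q[0]])
E
python3 - <<'E'
from h import *
np.set_printoptions(precision=4,suppress=True)
s,p,r=tool(); print(s['t'],p,r.as_matrix(),s['finger_gap'])
for n in ['top','scene']:
    c=cam(n); save(c,n+'0.png'); print(n,c['fovy'],w(c,[0,0,0]))
    for q in ['egg_boiler','ear','cup0','cup1','cup2','lid','notch','lid_grip','egg_a','egg_box','jam_jar','tea_tin']:
        for d in ctrl.place_of(n,q)[:4]:
            if d['p']>.2: P=w(c,d['at']); print(q,round(d['p'],2),P,np.round(px(c,P)))
E
```

```text
0.0 [ 0.1648 -0.6539  0.2215] [[ 0.9697  0.2444 -0.0006]
 [ 0.2444 -0.9697  0.0019]
 [-0.0001 -0.002  -1.    ]] 0.08695768935593108
top 45.33005787076948 [ 0.4294 -0.0293  1.2171]
egg_boiler 0.69 [ 0.4764 -0.1388 -0.0015] [355. 214.]
egg_boiler 0.57 [ 0.7009 -0.0363  0.015 ] [314. 126.]
egg_boiler 0.55 [ 0.4931  0.0798 -0.0021] [269. 208.]
ear 0.85 [ 0.4332 -0.2141  0.0454] [387. 231.]
cup0 0.95 [ 0.501  -0.1197  0.0196] [348. 204.]
cup0 0.82 [ 0.4736 -0.1762  0.0219] [370. 215.]
cup0 0.65 [ 0.4482 -0.1229  0.0181] [349. 225.]
cup1 0.95 [ 0.501  -0.1197  0.0196] [348. 204.]
cup1 0.82 [ 0.4736 -0.1762  0.0219] [370. 215.]
cup1 0.65 [ 0.4482 -0.1229  0.0181] [349. 225.]
cup2 0.95 [ 0.501  -0.1197  0.0196] [348. 204.]
cup2 0.82 [ 0.4736 -0.1762  0.0219] [370. 215.]
cup2 0.65 [ 0.4482 -0.1229  0.0181] [349. 225.]
lid 0.59 [ 0.4898  0.0802 -0.0034] [269. 209.]
lid 0.23 [ 0.4444 -0.1256  0.0224] [350. 227.]
notch 0.82 [ 0.4797  0.1505 -0.0008] [241. 213.]
lid_grip 0.77 [0.4929 0.0825 0.0784] [265. 206.]
lid_grip 0.42 [ 0.4453 -0.1214  0.0214] [348. 227.]
lid_grip 0.41 [ 0.433  -0.2112  0.0
[... 1027 characters left out ...]
196] [347. 258.]
cup2 0.87 [ 0.4718 -0.1692  0.0177] [352. 275.]
cup2 0.59 [ 0.4456 -0.1226  0.0226] [324. 267.]
cup2 0.34 [ 0.3494  0.1224 -0.0011] [213. 244.]
lid 0.85 [0.4917 0.0786 0.0008] [280. 229.]
notch 0.22 [ 0.39   -0.0281  0.0005] [270. 266.]
lid_grip 0.63 [0.4934 0.0817 0.0784] [278. 197.]
egg_a 0.78 [ 0.6193 -0.0896  0.0056] [374. 237.]
egg_a 0.72 [ 0.7021 -0.034   0.0063] [380. 216.]
egg_a 0.59 [ 0.4418 -0.1238  0.0202] [323. 269.]
egg_box 0.58 [ 0.6636 -0.0586 -0.0014] [377. 228.]
jam_jar 0.6 [ 0.698   0.1544 -0.0019] [325. 195.]
jam_jar 0.34 [0.4923 0.0834 0.003 ] [279. 227.]
tea_tin 0.72 [ 0.5978  0.1598 -0.0014] [294. 205.]
tea_tin 0.55 [ 0.6173 -0.0911  0.003 ] [374. 239.]
```

```bash
python3 - <<'E'
import cv2
a=cv2.imread('pics/top0.png')[60:280,180:460]; b=cv2.imread('pics/scene0.png')
cv2.imwrite('pics/top0c.png',cv2.resize(a,(763,600),interpolation=cv2.INTER_CUBIC))
E
```

```text
(no output)
```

View pics/top0c.png

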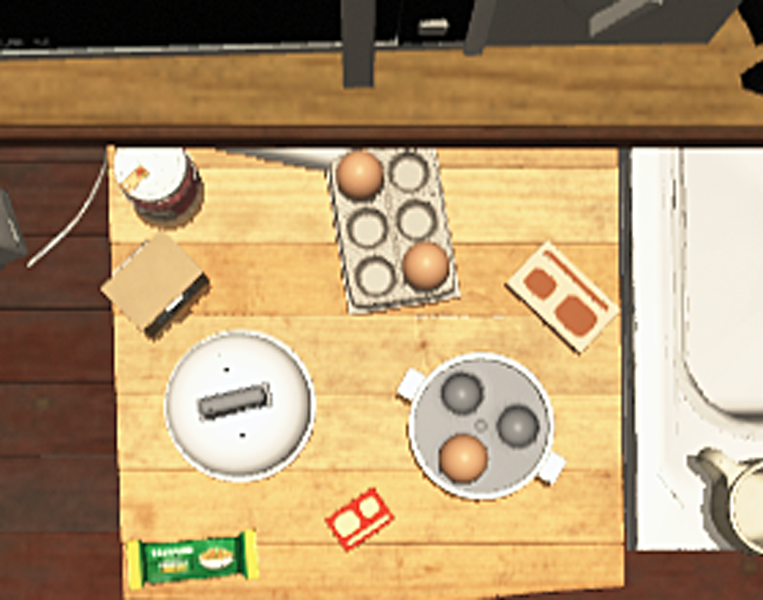

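View pics/scene0.png

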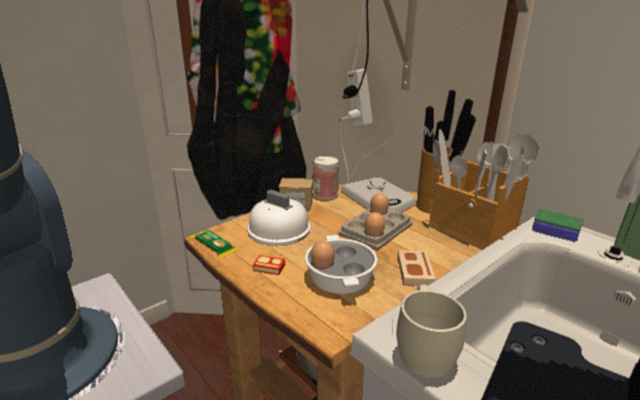

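The top crop shows the free cups at (462,393) and (517,426), egg_c at (463,458), the ears at (411,387) and (550,466), the eggs at (360,174) and (425,266), and the lid grip running (199,409) to (270,396). The scene view shows the caddy at about (470,200), behind the tea carton. The network points agree with both pictures.

```bash
cat >> h.py <<'E'
def to(x,y,z,th):
    """fractions to reach TCP (x,y,z), tool down, tool x axis at world angle th deg"""
    s,p,r=tool(); a=np.radians(th)
    T=R.from_matrix(np.array([[np.cos(a),np.sin(a),0],[np.sin(a),-np.cos(a),0],[0,0,-1]]))
    print('shift',np.round(r.inv().apply(np.array([x,y,z])-p)/.15,4),'turn',np.round((r.inv()*T).as_rotvec()/np.pi,4))
E
python3 - <<'E'
from h import *
c=cam('scene')
for u,v in [(431,208),(492,243),(388,208)]: print(ray(c,u,v,0))
print(px(c,[.62,-.09,.03]))
to(.52,-.13,.26,45); print(ctrl.observe()['q'])
E
```

```text
[ 0.84090314 -0.07808186  0.        ]
[ 0.79851863 -0.26282551  0.        ]
[ 0.76023081 -0.00865107  0.        ]
(np.float64(375.0204357296815), np.float64(227.25923751998835))
shift [ 3.1497 -2.8127 -0.2495] turn [ 0.     -0.     -0.1714]
[ 1.2951063   0.46858818 -0.0486275   1.53248078  0.02410054  1.14100575
 -0.08227257]
```

Emit:
play_rows(increments=[[[0.25,-0.22,-0.06],[0,0,0],-1],[[0.5,-0.45,-0.12],[0,0,0],-1],[[0.75,-0.67,-0.2],[0,0,0],-1],[[1,-0.9,-0.25],[0,0,0],-1],[[1,-0.9,-0.25],[0,0,0],-1],[[1,-0.9,-0.25],[0,0,0],-1],[[1,-0.9,-0.25],[0,0,0],-1],[[1,-0.9,-0.25],[0,0,0],-1],[[1,-0.9,-0.25],[0,0,0],-1],[[1,-0.9,-0.25],[0,0,0],-1]], newtons=10)

```text
t: 2.35
tool_pos: [0.2767, -0.4877, 0.2596]
tool_rot: [-0.0, 0.993, 0.122, -0.0]
contact_force: [0.9, -0.3, -0.8]
finger_gap: 0.0874
gripper_force: 0.0
```

Emit:
play_rows(increments=[[[0.25,-0.22,0],[0,0,0],-1],[[0.5,-0.45,0],[0,0,0],-1],[[0.75,-0.67,0],[0,0,0],-1],[[1,-0.9,0],[0,0,0],-1],[[1,-0.9,0],[0,0,0],-1],[[1,-0.9,0],[0,0,0],-1],[[1,-0.9,0],[0,0,0],-1],[[1,-0.9,0],[0,0,0],-1],[[1,-0.9,0],[0,0,0],-1],[[1,-0.9,0],[0,0,0],-1]])

```text
t: 3.35
tool_pos: [0.3893, -0.3203, 0.26]
tool_rot: [0.0, 0.993, 0.122, -0.0]
contact_force: [-0.1, 1.1, 0.0]
finger_gap: 0.0869
gripper_force: 0.0
```

Emit:
play_rows(increments=[[[0.25,-0.22,0],[0,0,0],-1],[[0.5,-0.45,0],[0,0,0],-1],[[0.75,-0.67,0],[0,0,0],-1],[[1,-0.9,0],[0,0,0],-1],[[1,-0.9,0],[0,0,0],-1],[[1,-0.9,0],[0,0,0],-1],[[1,-0.9,0],[0,0,0],-1],[[1,-0.9,0],[0,0,0],-1],[[1,-0.9,0],[0,0,0],-1],[[1,-0.9,0],[0,0,0],-1]])

```text
t: 4.35
tool_pos: [0.502, -0.1528, 0.2601]
tool_rot: [0.0, 0.993, 0.122, 0.0]
contact_force: [-0.1, 0.4, -0.2]
finger_gap: 0.0872
gripper_force: 0.0
```

```bash
cat > look.py <<'E'
from h import *
import sys
np.set_printoptions(precision=4,suppress=True)
s,p,r=tool(); print(s['t'],p,s['finger_gap'])
c=cam('wrist'); save(c,sys.argv[1]); print(w(c,[0,0,0]))
for q in ['egg_boiler','ear','cup0','lid','notch','lid_grip','egg_a','egg_box']:
    for d in ctrl.place_of('wrist',q)[:4]:
        if d['p']>.3: P=w(c,d['at']); print(q,round(d['p'],2),P,np.round(px(c,P)))
E
python3 look.py w1.png; python3 -c "
from h import *
print(np.degrees(np.arctan2(*tool()[2].as_matrix()[[1,0],0])),ctrl.observe()['q'])
to(.621,-.09,.10,60)"
```

```text
4.35 [ 0.502  -0.1528  0.2601] 0.08720810184355489
[ 0.5749 -0.136   0.4228]
egg_boiler 0.88 [ 0.4705 -0.1386  0.0013] [304. 186.]
ear 0.67 [ 0.4307 -0.2109  0.0421] [352. 239.]
cup0 0.85 [ 0.4736 -0.1792  0.0212] [335. 195.]
cup0 0.77 [ 0.4455 -0.1211  0.0226] [284. 206.]
cup0 0.77 [ 0.5023 -0.1237  0.0233] [297. 162.]
lid 0.72 [0.4901 0.0807 0.0024] [133. 129.]
lid_grip 0.95 [0.4937 0.0811 0.0796] [ 91. 131.]
egg_a 0.91 [ 0.4432 -0.1222  0.0191] [285. 207.]
egg_a 0.63 [ 0.6209 -0.0922  0.0068] [294.  53.]
egg_a 0.52 [ 0.5907 -0.2225 -0.    ] [394. 108.]
egg_box 0.93 [ 0.6627 -0.059   0.0049] [273.   6.]
14.141459958573781 [ 0.54523414  0.21587795 -0.38944921  1.8220311   0.09049525  1.12095405
 -1.19944835]
shift [ 0.8676 -0.2068  1.0671] turn [ 0.     -0.     -0.2548]
```

View pics/w1.png

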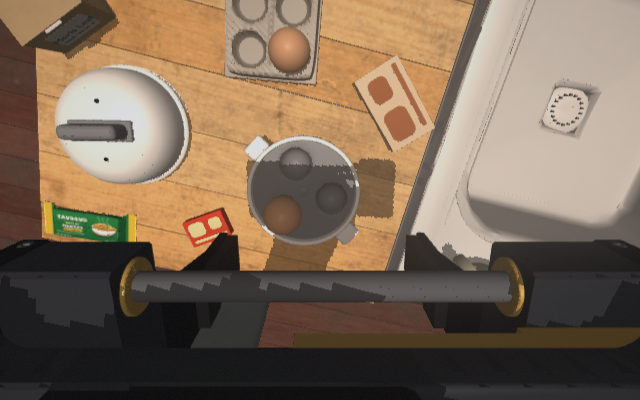

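The wrist view shows the boiler at about (302,190), egg_a at (289,50) and the lid at (130,125), matching the networks. I'll refine the eggs with silhouette centres and ellipse fits.

```bash
python3 - <<'E'
from h import *
np.set_printoptions(precision=4,suppress=True)
for n in ['top','wrist','scene']:
    c=cam(n)
    for q,z in [('egg_a',.036),('egg_boiler',.044),('lid',.03)]:
        for d in ctrl.masks_of(n,q)[:4]:
            if d['p']<.3: continue
            m=d['region'].astype(np.uint8); k=max(cv2.findContours(m,0,1)[0],key=cv2.contourArea)
            (u,v),r=cv2.minEnclosingCircle(k); x,y,ww,hh=cv2.boundingRect(k)
            print(n,q,round(d['p'],2),(x+ww/2,y+hh/2,ww,hh),ray(c,x+ww/2-.5,y+hh/2-.5,z))
to(.6205,-.091,.10,-60)
E
```

```text
top egg_a 0.83 (336.0, 158.5, 18, 17) [ 0.6156 -0.0888  0.036 ]
top egg_a 0.75 (350.0, 229.5, 18, 15) [ 0.4392 -0.1227  0.036 ]
top egg_a 0.74 (312.0, 124.5, 18, 17) [ 0.7013 -0.0291  0.036 ]
top egg_boiler 0.65 (350.0, 230.0, 40, 28) [ 0.4379 -0.1221  0.044 ]
top lid 0.93 (268.0, 208.5, 56, 55) [0.4913 0.0799 0.03  ]
wrist egg_a 0.9 (283.0, 215.5, 38, 39) [ 0.4382 -0.1208  0.036 ]
wrist egg_a 0.63 (290.0, 50.0, 42, 46) [ 0.6207 -0.0888  0.036 ]
wrist egg_boiler 0.77 (303.5, 190.0, 115, 110) [ 0.4773 -0.1376  0.044 ]
wrist lid 0.95 (123.0, 124.0, 134, 120) [0.4992 0.0795 0.03  ]
scene egg_a 0.88 (379.5, 204.0, 19, 22) [ 0.7046 -0.0255  0.036 ]
scene egg_a 0.76 (323.5, 255.0, 25, 28) [ 0.4588 -0.1049  0.036 ]
scene egg_boiler 0.82 (340.5, 264.5, 71, 59) [ 0.4525 -0.1572  0.044 ]
scene egg_boiler 0.47 (278.5, 218.0, 63, 56) [0.4747 0.0587 0.044 ]
scene lid 0.83 (279.0, 218.0, 64, 56) [0.491 0.08  0.03 ]
shift [ 0.8629 -0.2013  1.0671] turn [ 0.     -0.      0.4119]
```

Emit:
play_rows(increments=[[[0.2,-0.05,0.1],[0,0,0.045],-1],[[0.4,-0.1,0.2],[0,0,0.09],-1],[[0.6,-0.15,0.3],[0,0,0.135],-1],[[0.8,-0.2,0.4],[0,0,0.18],-1],[[0.861,-0.207,0.5],[0,0,0.225],-1],[[0.861,-0.207,0.6],[0,0,0.27],-1],[[0.861,-0.207,0.667],[0,0,0.315],-1],[[0.861,-0.207,0.667],[0,0,0.36],-1],[[0.861,-0.207,0.667],[0,0,0.405],-1],[[0.861,-0.207,0.667],[0,0,0.412],-1]])

```text
t: 6.4
tool_pos: [0.62, -0.0902, 0.1598]
tool_rot: [0.0, 0.866, -0.5, -0.0]
contact_force: [-0.2, -0.0, -0.2]
finger_gap: 0.0874
gripper_force: 0.0
```

```bash
python3 look.py w2.png;python3 - <<'E'
from h import *
to(.62,-.09,.026,-60); print(ctrl.observe()['q'])
c=cam('top');
for d in ctrl.masks_of('top','egg_box')[:1]: print(d['p'],cv2.minAreaRect(np.argwhere(d['region']).astype(np.float32)))
E
```

```text
6.4 [ 0.62   -0.0902  0.1598] 0.08741065037160634
[ 0.6578 -0.1564  0.3225]
egg_boiler 0.88 [ 0.4698 -0.1417  0.0007] [477. 213.]
ear 0.65 [ 0.4352 -0.2108  0.043 ] [581. 181.]
cup0 0.96 [ 0.4468 -0.1224  0.0186] [492. 247.]
cup0 0.65 [ 0.5056 -0.1218  0.024 ] [444. 221.]
cup0 0.61 [ 0.473  -0.178   0.0205] [507. 186.]
lid 0.42 [ 0.6622 -0.0574  0.001 ] [268. 192.]
lid 0.31 [ 0.4741 -0.1788  0.022 ] [508. 185.]
egg_a 0.76 [ 0.4427 -0.119   0.0181] [493. 251.]
egg_a 0.73 [ 0.6998 -0.0319  0.007 ] [220. 197.]
egg_a 0.7 [ 0.6195 -0.0906  0.0099] [322. 186.]
egg_box 0.84 [ 0.6611 -0.0566  0.0004] [269. 193.]
egg_box 0.72 [ 0.6993 -0.0328  0.0093] [221. 197.]
egg_box 0.37 [ 0.4455 -0.1249  0.0208] [496. 246.]
shift [-0.002  -0.001   0.8938] turn [-0. -0.  0.]
[ 0.17480681  0.45168258 -0.13217552  1.71593644  0.06937599  0.97839561
 -2.60092338]
0.97 ((146.05999755859375, 313.0800476074219), (56.709964752197266, 20.788936614990234), 8.130102157592773)
```

View pics/w2.png

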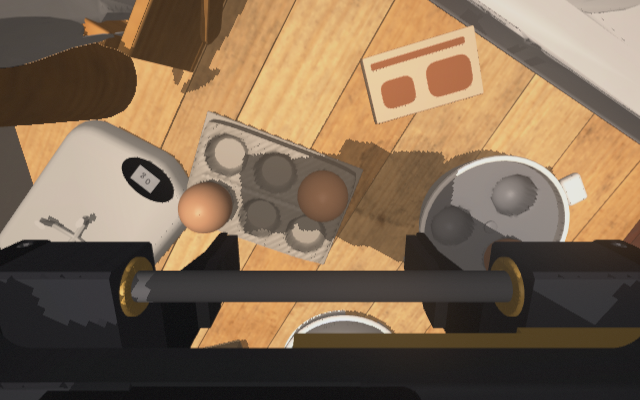

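The wrist view shows egg_a at about (322,195) between the fingers, egg_b at (205,207), and the scale and caddy well clear. Joint 7 is near its limit, so I'll turn back before grasping.

Emit:
play_rows(increments=[[[0,0,0],[0,0,-0.047],-1],[[0,0,0],[0,0,-0.094],-1],[[0,0,0.05],[0,0,-0.141],-1],[[0,0,0.1],[0,0,-0.188],-1],[[0,0,0.15],[0,0,-0.235],-1],[[0,0,0.2],[0,0,-0.282],-1],[[0,0,0.25],[0,0,-0.329],-1],[[0,0,0.3],[0,0,-0.376],-1],[[0,0,0.3],[0,0,-0.423],-1],[[0,0,0.3],[0,0,-0.47],-1]])

```text
t: 7.95
tool_pos: [0.6199, -0.0904, 0.1147]
tool_rot: [-0.0, 0.976, 0.216, -0.0]
contact_force: [-0.5, -0.6, 0.8]
finger_gap: 0.0874
gripper_force: 0.0
```

Emit:
play_rows(increments=[[[0,0,0.12],[0,0,0],-1],[[0,0,0.24],[0,0,0],-1],[[0,0,0.36],[0,0,0],-1],[[0,0,0.48],[0,0,0],-1],[[0,0,0.55],[0,0,0],-1],[[0,0,0.586],[0,0,0],-1],[[0,0,0.586],[0,0,0],-1],[[0,0,0.586],[0,0,0],-0.2],[[0,0,0.586],[0,0,0],0],[[0,0,0.586],[0,0,0],0.2]], newtons=10)

```text
t: 8.95
tool_pos: [0.6205, -0.0903, 0.0279]
tool_rot: [0.0, 0.977, 0.213, 0.001]
contact_force: [-0.2, -0.5, -0.8]
finger_gap: 0.0704
gripper_force: 0.0
```

Emit:
play_rows(increments=[[[0,0,0],[0,0,0],0.5],[[0,0,0],[0,0,0],1],[[0,0,0],[0,0,0],1],[[0,0,0],[0,0,0],1],[[0,0,0],[0,0,0],1],[[0,0,0],[0,0,0],1],[[0,0,0],[0,0,0],1],[[0,0,0],[0,0,0],1],[[0,0,0],[0,0,0],1],[[0,0,0],[0,0,0],1]], newtons=10)

```text
t: 9.95
tool_pos: [0.6195, -0.0886, 0.0272]
tool_rot: [-0.001, 0.977, 0.213, -0.0]
contact_force: [-2.7, 4.6, 3.7]
finger_gap: 0.0431
gripper_force: 10.0
```

```bash
python3 -c "
from h import *
to(.473,-.174,.13,90); print(ctrl.observe())"
```

```text
shift [-1.125   0.109  -0.6849] turn [-6.000e-04 -2.000e-04 -3.631e-01]
{'t': 9.95, 'q': array([ 0.37521071,  0.64901782, -0.41840079,  1.79311609,  0.35604047,
        0.77591032, -1.36585146]), 'joint_vel': array([-0.00011107,  0.00051988, -0.00121023,  0.00026726, -0.00056469,
        0.0010162 , -0.0007285 ]), 'joint_torque': array([ 2.46403277e+00, -5.03240740e+01, -2.81600632e+00, -1.84349620e+01,
        1.08044140e+00, -7.22012501e-01,  7.56980764e-03]), 'tool_pos': array([ 0.61945172, -0.08863452,  0.02721899]), 'tool_rot': array([-8.72644283e-04,  9.76980242e-01,  2.13327639e-01, -4.05327707e-04]), 'contact_force': array([-2.67819125,  4.57088252,  3.73224505]), 'ft_torque': array([ 1.04392637,  0.71503169, -0.04979447]), 'gripper_force': 10.000176932662725, 'finger_gap': 0.04314164804221507}
```

Emit:
play_rows(increments=[[[0,0,-0.1],[0,0,0],1],[[0,0,-0.25],[0,0,0],1],[[0,0,-0.4],[0,0,0],1],[[0,0,-0.55],[0,0,-0.04],1],[[-0.1,0,-0.6],[0,0,-0.08],1],[[-0.25,0.02,-0.6],[0,0,-0.12],1],[[-0.4,0.04,-0.6],[0,0,-0.16],1],[[-0.5,0.05,-0.6],[0,0,-0.2],1],[[-0.6,0.06,-0.6],[0,0,-0.24],1],[[-0.65,0.06,-0.6],[0,0,-0.28],1]])

```text
t: 10.95
tool_pos: [0.5344, -0.1418, 0.1179]
tool_rot: [0.001, 0.793, 0.61, -0.001]
contact_force: [-0.8, -0.6, -0.5]
finger_gap: 0.043
gripper_force: 10.0
```

```bash
python3 -c "
from h import *
to(.473,-.174,.12,90); s=ctrl.observe(); print(s['q'],s['finger_gap'],s['gripper_force'],s['tool_pos'])"
```

```text
shift [-0.3124 -0.3407 -0.0137] turn [ 0.0004  0.0009 -0.0827]
[ 0.71674055  0.48160698 -0.69653739  1.90274367  0.39447787  0.89570615
 -0.43502348] 0.04303849577650676 9.99753450974822 [ 0.53442059 -0.14183322  0.11789477]
```

Emit:
play_rows(increments=[[[-0.07,-0.07,0],[0,0,-0.02],1],[[-0.14,-0.14,0],[0,0,-0.04],1],[[-0.2,-0.2,0],[0,0,-0.06],1],[[-0.26,-0.27,0],[0,0,-0.083],1],[[-0.312,-0.341,0],[0,0,-0.083],1],[[-0.312,-0.341,0],[0,0,-0.083],1],[[-0.312,-0.341,0],[0,0,-0.083],1],[[-0.312,-0.341,0],[0,0,-0.083],1],[[-0.312,-0.341,0],[0,0,-0.083],1],[[-0.312,-0.341,0],[0,0,-0.083],1]])

```text
t: 11.95
tool_pos: [0.4741, -0.1705, 0.1172]
tool_rot: [0.0, 0.707, 0.707, 0.0]
contact_force: [0.7, 0.3, -0.6]
finger_gap: 0.043
gripper_force: 10.0
```

```bash
python3 look.py w3.png; python3 -c "
from h import *
c=cam('scene'); 
a=c['pixels'][190:320,260:420,::-1]; b=cam('wrist')['pixels'][:,:,::-1]
cv2.imwrite('pics/w3c.png',np.vstack([cv2.resize(a,(640,520))[:200*2:1][:280],b[:320]]))
to(.473,-.174,.12,90)"
```

```text
11.95 [ 0.4741 -0.1705  0.1172] 0.043035571399835944
[ 0.4744 -0.0971  0.2798]
egg_boiler 0.86 [ 0.4716 -0.1399  0.0001] [318. 157.]
ear 0.68 [ 0.4311 -0.2093  0.0442] [265. 256.]
cup0 0.91 [ 0.4734 -0.1788  0.021 ] [320. 209.]
cup0 0.91 [ 0.507  -0.1205  0.0265] [365. 136.]
lid 0.53 [ 0.5041 -0.1195  0.0249] [361. 134.]
lid 0.44 [ 0.478  -0.1746  0.1011] [328. 244.]
notch 0.36 [ 0.4717 -0.1773  0.0203] [318. 207.]
egg_a 0.95 [ 0.4731 -0.1743  0.0988] [319. 242.]
egg_a 0.75 [ 0.445  -0.1218  0.0225] [282. 137.]
egg_a 0.51 [ 0.6969 -0.0335  0.0078] [627.  11.]
egg_box 0.83 [ 0.6602 -0.0583  0.002 ] [565.  50.]
shift [-0.0204 -0.0037 -0.0193] turn [ 0.      0.     -0.0005]
```

View pics/w3c.png

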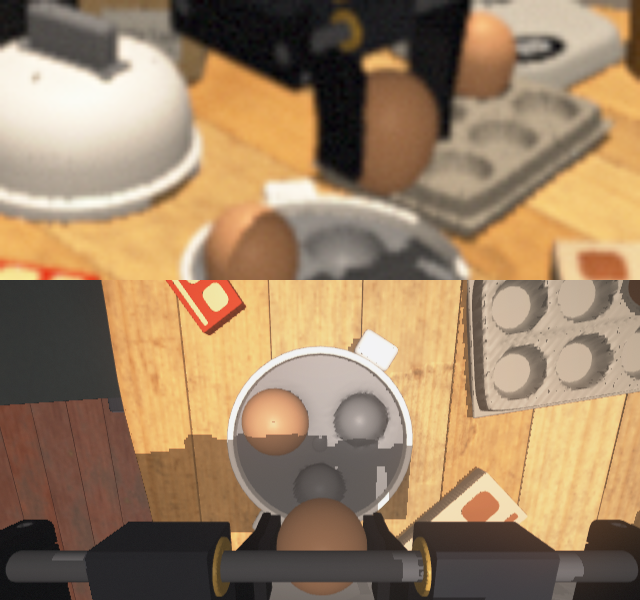

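Top half: egg_a held upright above the boiler. Bottom half (wrist image, rows offset by 280): the target cup at about (320,207), egg_c at (275,142), the free cup at (361,138), the held egg at (322,266).

```bash
python3 -c "
from h import *
c=cam('wrist')
for u,v,z in [(322,266,.127),(320,205,.034),(361,138,.036),(320,157,.044)]: print(u,v,ray(c,u,v,z))
for d in ctrl.masks_of('wrist','egg_a')[:3]+ctrl.masks_of('wrist','egg_boiler')[:2]:
  m=d['region'].astype(np.uint8); x,y,W,H=cv2.boundingRect(m); print(d['p'],x,y,W,H)
"
```

```text
322 266 [ 0.47424654 -0.17571059  0.127     ]
320 205 [ 0.47298709 -0.17209471  0.034     ]
361 138 [ 0.50254219 -0.12149796  0.036     ]
320 157 [ 0.4731787  -0.13381904  0.044     ]
0.71 277 217 90 98
0.67 227 49 186 199
0.61 629 0 11 25
0.87 227 48 186 201
```

Emit:
play_rows(increments=[[[0,-0.007,0.1],[0,0,0],1],[[0,-0.007,0.2],[0,0,0],1],[[0,-0.007,0.3],[0,0,0],1],[[0,-0.007,0.38],[0,0,0],1],[[0,-0.007,0.44],[0,0,0],1],[[0,-0.007,0.47],[0,0,0],1],[[0,-0.007,0.49],[0,0,0],1],[[0,-0.007,0.495],[0,0,0],1],[[0,-0.007,0.495],[0,0,0],1],[[0,-0.007,0.495],[0,0,0],1]])

```text
t: 13.65
tool_pos: [0.4729, -0.171, 0.0433]
tool_rot: [0.001, 0.708, 0.707, 0.0]
contact_force: [-0.8, 0.1, 0.0]
finger_gap: 0.0428
gripper_force: 10.0
```

Emit:
play_rows(increments=[[[0,0,0.01],[0,0,0],1],[[0,0,0.01],[0,0,0],0],[[0,0,0.01],[0,0,0],-0.1],[[0,0,0.01],[0,0,0],-0.2],[[0,0,0.01],[0,0,0],-0.25],[[0,0,0.01],[0,0,0],-0.25],[[0,0,0.01],[0,0,0],-0.25],[[0,0,-0.05],[0,0,0],-0.25],[[0,0,-0.15],[0,0,0],-0.35],[[0,0,-0.3],[0,0,0],-0.6]])

```text
t: 14.65
tool_pos: [0.4721, -0.1706, 0.0887]
tool_rot: [-0.001, 0.707, 0.707, -0.0]
contact_force: [1.0, -0.9, 0.3]
finger_gap: 0.0612
gripper_force: 0.0
```

Emit:
play_rows(increments=[[[0,0,-0.2],[0,0,0],-1],[[0.1,0,-0.35],[0,0,0.04],-1],[[0.25,0.2,-0.4],[0,0,0.08],-1],[[0.4,0.4,-0.4],[0,0,0.12],-1],[[0.55,0.6,-0.4],[0,0,0.16],-1],[[0.65,0.7,-0.4],[0,0,0.2],-1],[[0.65,0.7,-0.4],[0,0,0.24],-1],[[0.65,0.7,-0.4],[0,0,0.28],-1],[[0.65,0.7,-0.4],[0,0,0.32],-1],[[0.65,0.7,-0.4],[0,0,0.34],-1]])

```text
t: 15.65
tool_pos: [0.578, -0.0731, 0.1494]
tool_rot: [0.0, 0.969, 0.247, 0.001]
contact_force: [0.2, -0.2, 0.6]
finger_gap: 0.0866
gripper_force: 0.0
```

```bash
python3 look.py w4.png; python3 -c "
from h import *
c=cam('wrist')
for d in ctrl.masks_of('wrist','egg_a')[:3]:
  m=d['region'].astype(np.uint8); x,y,W,H=cv2.boundingRect(m); print(d['p'],x,y,W,H,ray(c,x+W/2,y+H/2,.036),ray(c,x+W/2,y+H/2,.051))
to(.702,-.032,.12,30); print(ctrl.observe()['q'])
"
```

```text
15.65 [ 0.578  -0.0731  0.1494] 0.08656043700650914
[ 0.6438 -0.0388  0.3122]
egg_boiler 0.73 [ 0.4691 -0.1383  0.0018] [325. 303.]
ear 0.31 [ 0.4743 -0.1777  0.0196] [362. 326.]
cup0 0.95 [ 0.4741 -0.1776  0.0239] [362. 329.]
cup0 0.75 [ 0.5047 -0.1195  0.0275] [326. 281.]
cup0 0.66 [ 0.4427 -0.1215  0.0218] [298. 328.]
lid 0.96 [0.4934 0.083  0.001 ] [133. 185.]
lid_grip 0.71 [0.4958 0.0808 0.0788] [ 79. 209.]
egg_a 0.69 [ 0.4709 -0.1751  0.0208] [358. 328.]
egg_a 0.65 [ 0.6993 -0.0328  0.0063] [347.  40.]
egg_a 0.61 [ 0.4424 -0.1226  0.0205] [299. 328.]
egg_box 0.75 [ 0.6606 -0.0572  0.0034] [349.  97.]
0.74 342 320 35 13 [ 0.48241413 -0.16837655  0.036     ] [ 0.49121718 -0.16131312  0.051     ]
0.65 319 0 61 56 [ 0.70094523 -0.03154645  0.036     ] [ 0.69781335 -0.0319559   0.051     ]
0.63 273 320 41 27 [ 0.44550326 -0.1169901   0.036     ] [ 0.45632217 -0.11273311  0.051     ]
shift [0.8607 0.1552 0.1854] turn [-0.      0.     -0.0071]
[ 0.46549727  0.45074112 -0.54107532  1.8143906   0.27879076  0.9527722
 -1.26410184]
```

View pics/w4.png

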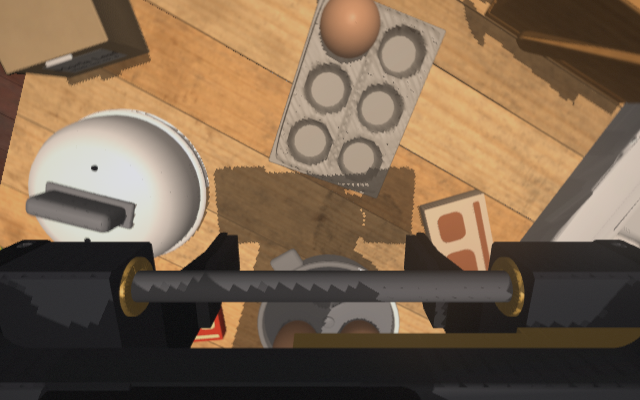

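The view shows eggs in both cups (290,330) and (358,327) of the boiler, and egg_b at (350,25) in the box; the caddy at upper right is clear.

Emit:
play_rows(increments=[[[0.2,0.03,0.03],[0,0,0],-1],[[0.4,0.06,0.06],[0,0,0],-1],[[0.6,0.1,0.1],[0,0,0],-1],[[0.75,0.13,0.15],[0,0,0],-1],[[0.848,0.152,0.2],[0,0,0],-1],[[0.848,0.152,0.2],[0,0,0],-1],[[0.848,0.152,0.3],[0,0,0],-1],[[0.848,0.152,0.4],[0,0,0],-1],[[0.848,0.152,0.4],[0,0,0],-1],[[0.848,0.152,0.4],[0,0,0],-1]])

```text
t: 17.2
tool_pos: [0.6992, -0.033, 0.0872]
tool_rot: [-0.0, 0.969, 0.248, -0.001]
contact_force: [0.4, 0.3, -0.0]
finger_gap: 0.0871
gripper_force: 0.0
```

```bash
python3 -c "
from h import *
np.set_printoptions(precision=4,suppress=True)
for n in ['wrist','scene','top']:
  c=cam(n)
  for d in ctrl.place_of(n,'egg_a')[:4]: print(n,d['p'],w(c,d['at']))
to(.7005,-.032,.027,29)
"
```

```text
wrist 0.57 [ 0.6978 -0.0303  0.0077]
scene 0.78 [ 0.4435 -0.1224  0.023 ]
scene 0.71 [ 0.7017 -0.0333  0.0066]
scene 0.59 [ 0.471  -0.1729  0.0186]
shift [ 0.0013 -0.0029  0.4102] turn [ 0.0002 -0.0003 -0.0016]
```

Emit:
play_rows(increments=[[[0,0,0.1],[0,0,0],-1],[[0,0,0.2],[0,0,0],-1],[[0,0,0.3],[0,0,0],-1],[[0,0,0.36],[0,0,0],-1],[[0,0,0.4],[0,0,0],-1],[[0,0,0.408],[0,0,0],-1],[[0,0,0.408],[0,0,0],-1],[[0,0,0.408],[0,0,0],-0.2],[[0,0,0.408],[0,0,0],0],[[0,0,0.408],[0,0,0],0.2]], newtons=10)

```text
t: 18.5
tool_pos: [0.7005, -0.0324, 0.0272]
tool_rot: [0.0, 0.969, 0.248, 0.0]
contact_force: [-0.3, 1.0, 0.3]
finger_gap: 0.0705
gripper_force: 0.0
```

Emit:
play_rows(increments=[[[0,0,0],[0,0,0],0.5],[[0,0,0],[0,0,0],1],[[0,0,0],[0,0,0],1],[[0,0,0],[0,0,0],1],[[0,0,0],[0,0,0],1],[[0,0,0],[0,0,0],1],[[0,0,0],[0,0,0],1],[[0,0,0],[0,0,0],1],[[0,0,0],[0,0,0],1],[[0,0,0],[0,0,0],1]])

```text
t: 19.5
tool_pos: [0.6993, -0.0304, 0.0268]
tool_rot: [-0.001, 0.969, 0.249, -0.0]
contact_force: [-3.0, 4.0, 4.0]
finger_gap: 0.0428
gripper_force: 10.0
```

Emit:
play_rows(increments=[[[0,0,-0.1],[0,0,0],1],[[0,0,-0.2],[0,0,0],1],[[0,0,-0.35],[0,0,0],1],[[0,0,-0.5],[0,0,0],1],[[0,0,-0.62],[0,0,0],1],[[-0.1,0,-0.64],[0,0,0],1],[[-0.25,0,-0.64],[0,0,0],1],[[-0.4,0,-0.64],[0,0,0],1],[[-0.55,0,-0.64],[0,0,0],1],[[-0.7,0,-0.64],[0,0,0],1]])

```text
t: 20.5
tool_pos: [0.6078, -0.0841, 0.1238]
tool_rot: [0.001, 0.969, 0.248, 0.001]
contact_force: [-0.5, -0.1, -0.4]
finger_gap: 0.0423
gripper_force: 10.0
```

```bash
python3 -c "
from h import *
to(.5025,-.123,.12,29);print(ctrl.observe()['q'])
"
```

```text
shift [-0.7404 -0.1095  0.0244] turn [ 0.0006 -0.0003 -0.0017]
[ 0.44958636  0.52293353 -0.5221374   1.76253496  0.31549821  0.93821662
 -1.27318718]
```

Emit:
play_rows(increments=[[[-0.15,-0.02,0],[0,0,0],1],[[-0.3,-0.04,0],[0,0,0],1],[[-0.45,-0.06,0],[0,0,0],1],[[-0.6,-0.09,0],[0,0,0],1],[[-0.7,-0.1,0],[0,0,0],1],[[-0.74,-0.11,0],[0,0,0],1],[[-0.74,-0.11,0.02],[0,0,0],1],[[-0.74,-0.11,0.02],[0,0,0],1],[[-0.74,-0.11,0.02],[0,0,0],1],[[-0.74,-0.11,0.02],[0,0,0],1]])

```text
t: 21.5
tool_pos: [0.5036, -0.1212, 0.1196]
tool_rot: [-0.0, 0.969, 0.248, 0.0]
contact_force: [0.1, 1.5, -0.3]
finger_gap: 0.0427
gripper_force: 10.0
```

```bash
python3 look.py w5.png; python3 -c "
from h import *
c=cam('wrist')
for d in ctrl.masks_of('wrist','egg_a')[:3]:
  m=d['region'].astype(np.uint8); x,y,W,H=cv2.boundingRect(m); print(d['p'],x,y,W,H,ray(c,x+W/2,y+H/2,.127))
c=cam('top')
for d in ctrl.masks_of('top','egg_a')[:3]:
  m=d['region'].astype(np.uint8); x,y,W,H=cv2.boundingRect(m); print(d['p'],x,y,W,H,ray(c,x+W/2,y+H/2,.127))
to(.5025,-.123,.043,29)
"
```

```text
21.5 [ 0.5036 -0.1212  0.1196] 0.04266766469525387
[ 0.5695 -0.0867  0.2823]
ear 0.63 [ 0.43   -0.2072  0.0437] [368. 330.]
cup0 0.9 [ 0.505  -0.1196  0.0268] [319. 199.]
lid 0.94 [ 0.492   0.0805 -0.0028] [93. 88.]
egg_a 0.71 [ 0.5021 -0.1202  0.0999] [316. 238.]
0.77 276 209 93 100 [ 0.50288792 -0.12387179  0.127     ]
0.56 346 302 26 7 [ 0.48858767 -0.1535886   0.127     ]
0.49 272 302 28 8 [ 0.46992761 -0.11999767  0.127     ]
0.45 341 226 11 11 [ 0.43278461 -0.10869891  0.127     ]
shift [-0.0057  0.0061  0.5112] turn [ 0.     -0.     -0.0016]
```

View pics/w5.png

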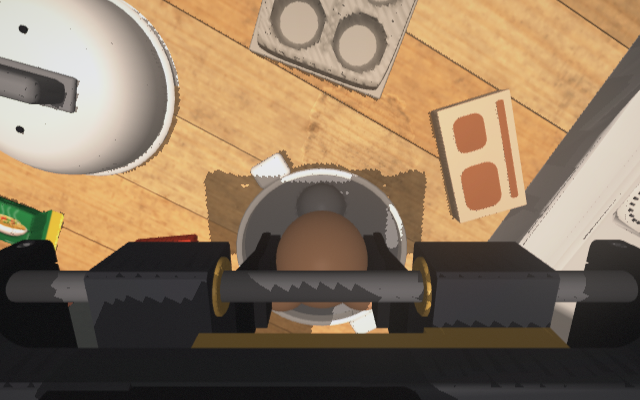

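The held egg (322,258) lines up with the free cup (320,203) below it by ray, so I'll go straight down.

Emit:
play_rows(increments=[[[0,0,0.1],[0,0,0],1],[[0,0,0.2],[0,0,0],1],[[0,0,0.3],[0,0,0],1],[[0,0,0.38],[0,0,0],1],[[0,0,0.44],[0,0,0],1],[[0,0,0.48],[0,0,0],1],[[0,0,0.5],[0,0,0],1],[[0,0,0.515],[0,0,0],1],[[0,0,0.515],[0,0,0],1],[[0,0,0.515],[0,0,0],1]])

```text
t: 23.15
tool_pos: [0.5015, -0.1225, 0.043]
tool_rot: [0.0, 0.969, 0.248, -0.002]
contact_force: [-4.7, -0.3, 6.7]
finger_gap: 0.0433
gripper_force: 10.0
```

Emit:
play_rows(increments=[[[0,0,0],[0,0,0],1],[[0,0,0],[0,0,0],0],[[0,0,0],[0,0,0],-0.1],[[0,0,0],[0,0,0],-0.2],[[0,0,0],[0,0,0],-0.25],[[0,0,0],[0,0,0],-0.25],[[0,0,0],[0,0,0],-0.25],[[0,0,-0.05],[0,0,0],-0.25],[[0,0,-0.15],[0,0,0],-0.35],[[0,0,-0.3],[0,0,0],-0.6]])

```text
t: 24.15
tool_pos: [0.502, -0.1216, 0.0874]
tool_rot: [-0.001, 0.969, 0.248, -0.001]
contact_force: [1.1, -1.4, -0.0]
finger_gap: 0.0607
gripper_force: 0.0
```

```bash
python3 -c "
from h import *
to(.492,.081,.16,100);print(ctrl.observe()['q'])
"
```

```text
shift [ 0.59   -1.217  -0.4827] turn [-8.000e-04  1.000e-04 -3.959e-01]
[ 0.57823273  0.43578968 -0.52818136  2.01207484  0.30863181  0.77357172
 -1.20237134]
```

Emit:
play_rows(increments=[[[0,0,-0.25],[0,0,0],-1],[[0,0,-0.45],[0,0,-0.04],-1],[[0.1,-0.2,-0.5],[0,0,-0.085],-1],[[0.2,-0.4,-0.5],[0,0,-0.13],-1],[[0.3,-0.6,-0.5],[0,0,-0.175],-1],[[0.4,-0.75,-0.5],[0,0,-0.22],-1],[[0.4,-0.75,-0.5],[0,0,-0.265],-1],[[0.4,-0.75,-0.5],[0,0,-0.31],-1],[[0.4,-0.75,-0.5],[0,0,-0.35],-1],[[0.4,-0.75,-0.5],[0,0,-0.396],-1]])

```text
t: 25.15
tool_pos: [0.5014, 0.0058, 0.1629]
tool_rot: [0.0, 0.64, 0.768, -0.0]
contact_force: [0.5, -0.7, 0.2]
finger_gap: 0.0871
gripper_force: 0.0
```

```bash
python3 look.py w6.png; python3 - <<'E'
from h import *
np.set_printoptions(precision=4,suppress=True)
for n in ['wrist','top']:
    c=cam(n)
    for q,z in [('lid_grip',.091)]:
        for d in ctrl.masks_of(n,q)[:2]:
            m=d['region'].astype(np.uint8)
            if n=='wrist': m[285:]=0
            k=np.argwhere(m)[:,::-1].astype(np.float32); print(n,d['p'],len(k))
            if len(k)>20 and d['p']>.3:
                b=cv2.boxPoints(cv2.minAreaRect(k)); print(b)
                print(np.array([ray(c,u,v,z)[:2] for u,v in b]))
    for q in ['egg_boiler','cup0','ear','lid','lid_grip']:
        for d in ctrl.place_of(n,q)[:3]:
            if d['p']>.4: print(n,q,d['p'],w(c,d['at']))
to(.492,.081,.07,100);print(ctrl.observe()['q'])
E
cat > crop.py <<'E'
from h import *
a=cv2.imread('pics/w6.png'); c=cam('top'); save(c,'t6.png'); b=cv2.resize(c['pixels'][180:260,220:420,::-1],(640,256),interpolation=cv2.INTER_CUBIC)
cv2.imwrite('pics/c6.png',np.vstack([a[:330],b]))
E
python3 crop.py
```

```text
25.15 [0.5014 0.0058 0.1629] 0.087147741888945
[0.4882 0.0782 0.3256]
egg_boiler 0.6 [ 0.4703 -0.1378 -0.0005] [270. 301.]
cup0 0.93 [ 0.4749 -0.1787  0.0243] [266. 348.]
lid 0.68 [ 0.494   0.0811 -0.0005] [328. 101.]
notch 0.72 [ 0.4745  0.1453 -0.0035] [319.  22.]
notch 0.34 [0.6068 0.1539 0.0088] [472.  38.]
lid_grip 0.68 [0.4927 0.0815 0.0796] [328.  99.]
lid_grip 0.59 [0.6057 0.1557 0.0054] [470.  37.]
egg_a 0.97 [ 0.4435 -0.1233  0.0214] [243. 296.]
egg_a 0.75 [ 0.507  -0.1203  0.0198] [305. 303.]
egg_a 0.73 [ 0.475  -0.1744  0.021 ] [267. 342.]
wrist 0.8 20334
[[247.  14.]
 [405.  14.]
 [405. 176.]
 [247. 176.]]
[[0.4341 0.1229]
 [0.5314 0.1399]
 [0.556  0.0393]
 [0.4456 0.0202]]
wrist egg_boiler 0.76 [ 0.4715 -0.137  -0.0017]
wrist cup0 0.83 [ 0.4748 -0.1789  0.0242]
wrist lid 0.74 [ 0.4952  0.0811 -0.0002]
wrist lid_grip 0.78 [0.494  0.0811 0.0785]
top 0.97 1033
[[230.074  198.4247]
 [253.085  185.3852]
 [279.5644 232.1135]
 [256.5534 245.1531]]
[[0.5106 0.1624]
 [0.5415 0.1086]
 [0.4315 0.0456]
 [0.4012 0.0992]]
top egg_boiler 0.73 [ 0.4781 -0.1374 -0.0034]
top egg_boiler 0.41 [0.4772 0.1481 0.0016]
top cup0 0.74 [ 0.4721 -0.1727  0.0255]
top cup0 0.64 [ 0.4498 -0.123   0.019 ]
top cup0 0.59 [ 0.502  -0.1229  0.0183]
top ear 0.69 [ 0.4301 -0.2124  0.0416]
top lid 0.92 [ 0.4949  0.0785 -0.002 ]
top lid_grip 0.75 [0.4927 0.0789 0.0789]
shift [0.5052 0.0255 0.6161] turn [ 0.  0. -0.]
[ 0.6292  0.3879 -0.8951  1.968   0.3696  0.9566 -0.2731]
```

View pics/c6.png

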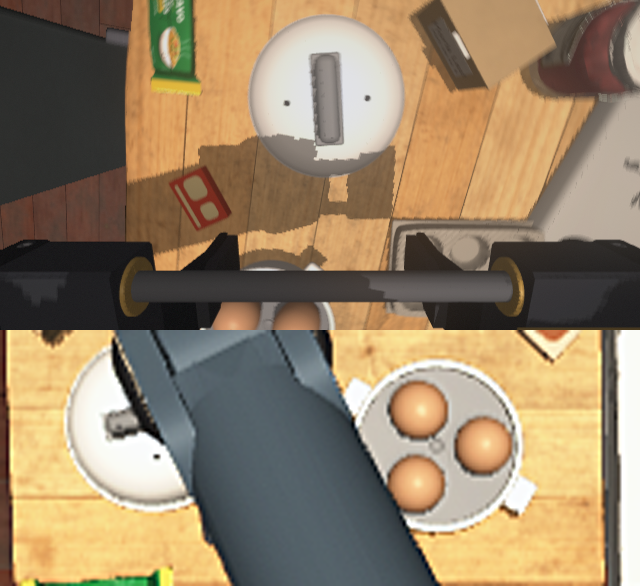

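Top part (wrist): the lid at (326,95), its grip running from (324,55) to (330,145). Bottom part (top camera): all three eggs stand in the boiler, ears at crop (357,393) and (520,495), rim centre about (439,446).

```bash
python3 - <<'E'
from h import *
np.set_printoptions(precision=4,suppress=True)
c=cam('wrist'); g=cv2.cvtColor(c['pixels'],cv2.COLOR_RGB2GRAY)
m=np.zeros_like(g); m[45:155,300:355]=(g[45:155,300:355]<165)
n,l,st,ce=cv2.connectedComponentsWithStats(m); i=1+st[1:,4].argmax()
k=np.argwhere(l==i)[:,::-1].astype(np.float32); b=cv2.minAreaRect(k); print(b)
vx,vy,x0,y0=cv2.fitLine(k,2,0,.01,.01).ravel()
A=ray(c,x0-40*vx,y0-40*vy,.085);B=ray(c,x0+40*vx,y0+40*vy,.085); D=A-B; print('grip ang',np.degrees(np.arctan2(D[1],D[0])),'c',(A+B)/2)
c=cam('top')
f=lambda u,v:(220+u/3.2-.5,180+(v-330)/3.2-.5)
E1=ray(c,*f(357,393),.0435);E2=ray(c,*f(520,495),.0435);D=E1-E2
print('ears',E1,E2,(E1+E2)/2,np.degrees(np.arctan2(D[1],D[0])),np.linalg.norm(D),'rim',ray(c,*f(439,446),.044))
im=c['pixels'].astype(int); wm=((im.min(2)>205)&(im.max(2)-im.min(2)<30)).astype(np.uint8); wm[:, :325]=0; wm[:,395:]=0; wm[:190]=0; wm[248:]=0
k=np.argwhere(wm)[:,::-1].astype(np.float32); e=cv2.minEnclosingCircle(k); print(len(k),e)
# ring inliers: robust circle fit
from scipy.optimize import least_squares
W=np.array([ray(c,u,v,.044)[:2] for u,v in k])
s=least_squares(lambda p:np.hypot(*(W-p[:2]).T)-p[2],[.474,-.139,.064],loss='cauchy',f_scale=.002); print(s.x)
o=W-s.x[:2]; r=np.hypot(*o.T); q=o[r>.072]; a=np.arctan2(q[:,1],q[:,0]); print('ears ang',len(q),np.degrees(np.angle(np.mean(np.exp(2j*a)))/2)%180)
for sgn in (a<0,a>0): print(q[sgn].mean(0) if sgn.any() else 0)
E
```

```text
((322.0, 103.0), (44.0, 102.0), 0.0)
grip ang -83.62448932948372 c [0.4918 0.0785 0.085 ]
ears [ 0.5123 -0.0772  0.0435] [ 0.4341 -0.2018  0.0435] [ 0.4732 -0.1395  0.0435] 57.88013800048907 0.14708344307678953 rim [ 0.4715 -0.1399  0.044 ]
347 ((356.5, 215.5), 33.50382995605469)
[ 0.4717 -0.1386  0.064 ]
ears ang 73 58.446950973821586
[-0.0389 -0.066 ]
[0.0415 0.064 ]
```

Emit:
play_rows(increments=[[[0.15,0.01,0],[0,0,-0.011],-1],[[0.3,0.02,0],[0,0,-0.011],-1],[[0.42,0.03,0],[0,0,-0.011],-1],[[0.503,0.036,0.1],[0,0,-0.011],-0.6],[[0.503,0.036,0.2],[0,0,-0.011],-0.3],[[0.503,0.036,0.3],[0,0,-0.011],-0.2],[[0.503,0.036,0.4],[0,0,-0.011],-0.2],[[0.503,0.036,0.5],[0,0,-0.011],-0.2],[[0.503,0.036,0.58],[0,0,-0.011],-0.2],[[0.503,0.036,0.605],[0,0,-0.011],-0.2]], newtons=20)

```text
t: 27.45
tool_pos: [0.4927, 0.0804, 0.0699]
tool_rot: [-0.001, 0.63, 0.777, -0.001]
contact_force: [-0.1, 0.1, -0.3]
finger_gap: 0.0528
gripper_force: 0.0
```

Emit:
play_rows(increments=[[[0,0,0],[0,0,0],-0.2],[[0,0,0],[0,0,0],0.2],[[0,0,0],[0,0,0],0.5],[[0,0,0],[0,0,0],1],[[0,0,0],[0,0,0],1],[[0,0,0],[0,0,0],1],[[0,0,0],[0,0,0],1],[[0,0,0],[0,0,0],1],[[0,0,0],[0,0,0],1],[[0,0,0],[0,0,0],1]])

```text
t: 28.45
tool_pos: [0.4936, 0.0809, 0.0718]
tool_rot: [0.0, 0.629, 0.777, -0.0]
contact_force: [-1.1, -0.9, 3.7]
finger_gap: 0.015
gripper_force: 19.9
```

```bash
python3 look.py w7.png; python3 -c "
from h import *
to(.4728,-.139,.17,59)"
```

```text
28.45 [0.4936 0.0809 0.0718] 0.014972295027370075
[0.4784 0.1528 0.2344]
egg_boiler 0.57 [0.4951 0.0808 0.079 ] [324. 256.]
lid 0.72 [ 0.4916  0.0817 -0.0009] [319. 206.]
notch 0.78 [ 0.4755  0.1464 -0.0012] [315. 112.]
lid_grip 0.67 [0.4958 0.0833 0.0771] [326. 250.]
egg_box 0.54 [ 0.3483  0.1251 -0.0035] [125. 104.]
shift [-1.4059 -0.44   -0.6545] turn [0.000e+00 1.000e-04 2.388e-01]
```

View pics/w7.png

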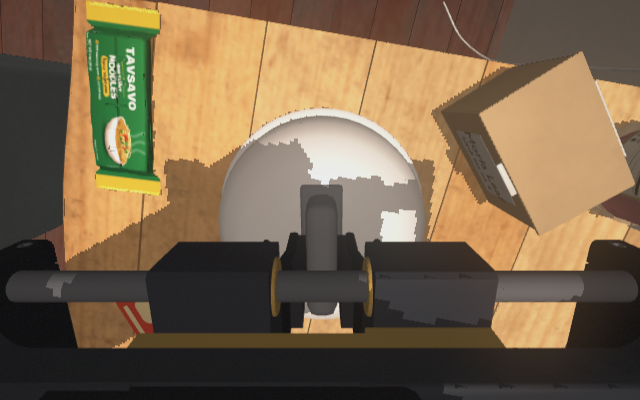

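Emit:
play_rows(increments=[[[0,0,-0.1],[0,0,0],1],[[0,0,-0.25],[0,0,0],1],[[0,0,-0.4],[0,0,0],1],[[0,0,-0.55],[0,0,0],1],[[-0.05,0,-0.65],[0,0,0],1],[[-0.18,-0.05,-0.68],[0,0,0],1],[[-0.34,-0.1,-0.68],[0,0,0],1],[[-0.5,-0.15,-0.68],[0,0,0],1],[[-0.65,-0.2,-0.68],[0,0,0],1],[[-0.75,-0.25,-0.68],[0,0,0],1]])

```text
t: 29.9
tool_pos: [0.4802, -0.0386, 0.174]
tool_rot: [0.0, 0.63, 0.777, 0.0]
contact_force: [0.1, 0.2, -2.1]
finger_gap: 0.0151
gripper_force: 19.9
```

Emit:
play_rows(increments=[[[-0.15,-0.04,0],[0,0,0.03],1],[[-0.3,-0.08,0],[0,0,0.06],1],[[-0.45,-0.12,0],[0,0,0.1],1],[[-0.57,-0.16,0],[0,0,0.14],1],[[-0.64,-0.19,0],[0,0,0.18],1],[[-0.656,-0.19,0],[0,0,0.22],1],[[-0.656,-0.19,0],[0,0,0.239],1],[[-0.656,-0.19,0],[0,0,0.239],1],[[-0.656,-0.19,0],[0,0,0.239],1],[[-0.656,-0.19,0],[0,0,0.239],1]])

```text
t: 30.9
tool_pos: [0.4728, -0.1388, 0.1738]
tool_rot: [0.0, 0.87, 0.493, 0.0]
contact_force: [-0.1, -0.2, -1.8]
finger_gap: 0.0149
gripper_force: 19.9
```

```bash
python3 look.py w8.png; python3 - <<'E'
from h import *
np.set_printoptions(precision=4,suppress=True)
s,p,r=tool(); print(r.as_matrix())
for n in ['top','scene']:
    c=cam(n)
    for q in ['egg_boiler','ear','lid','notch','lid_grip']:
        for d in ctrl.place_of(n,q)[:3]:
            if d['p']>.3: print(n,q,d['p'],w(c,d['at']))
a=cv2.imread('pics/w8.png'); c=cam('scene'); b=cv2.resize(c['pixels'][150:310,240:440,::-1],(400,320),interpolation=cv2.INTER_CUBIC)
b=cv2.resize(b,(400,330)); cv2.imwrite('pics/c8.png',np.hstack([a[:330,120:520],b]))
to(.4728,-.139,.17,59)
E
```

```text
30.9 [ 0.4728 -0.1388  0.1738] 0.014861186403566455
[ 0.5117 -0.076   0.3365]
lid 0.59 [ 0.4735 -0.138   0.1011] [320. 207.]
notch 0.79 [ 0.5092 -0.0799  0.0997] [321. 111.]
lid_grip 0.93 [ 0.4736 -0.1409  0.1773] [323. 255.]
[[ 0.5155  0.8569 -0.    ]
 [ 0.8569 -0.5155  0.    ]
 [-0.     -0.     -1.    ]]
top lid 0.89 [ 0.4739 -0.1408  0.0998]
top notch 0.97 [ 0.5109 -0.0797  0.1018]
scene egg_boiler 0.9 [ 0.474  -0.1403  0.0023]
scene egg_boiler 0.65 [ 0.4691 -0.1732  0.019 ]
scene ear 0.59 [ 0.4372 -0.2098  0.0408]
scene lid 0.85 [ 0.4727 -0.1369  0.1027]
scene lid 0.7 [ 0.5938 -0.2162 -0.0029]
scene lid_grip 0.85 [ 0.4746 -0.136   0.1795]
shift [-0.0001 -0.0002  0.0245] turn [ 0.     -0.     -0.0002]
```

View pics/c8.png

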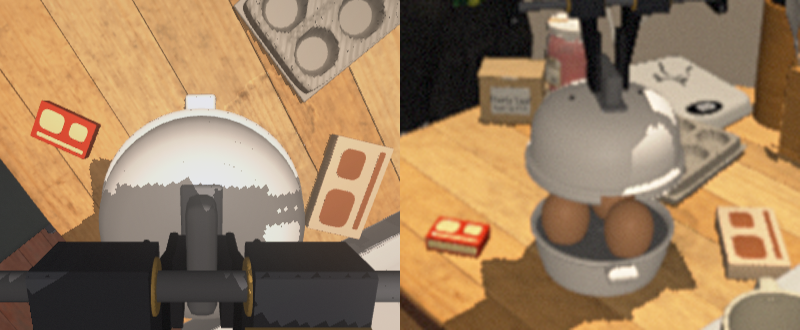

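Left (wrist crop): the ear at (200,102) is in line with the grip bar at (202,250). Right: the lid hangs level above the boiler with three eggs seated. A quick check of the lateral offset before lowering.

```bash
python3 - <<'E'
from h import *
np.set_printoptions(precision=4,suppress=True)
s,p,r=tool(); c=cam('wrist'); g=c['pixels'].astype(int)
m=(g[92:112,290:350].min(2)>190); m[:, :]&=(g[92:112,290:350].max(2)-g[92:112,290:350].min(2)<35)
k=np.argwhere(m[:14]); print(len(k),k.min(0)+[92,290],k.max(0)+[92,290])
u=(k[:,1].min()+k[:,1].max())/2+290; v0=k[:,0].min()+92
E=ray(c,u,v0,.0435); print('ear',E,'in tool',r.inv().apply(E-p)); print('cx',c['cx'])
for d in ctrl.masks_of('wrist','lid')[:1]:
    mm=d['region']; row=[np.flatnonzero(mm[y])[[0,-1]].mean() for y in range(150,235,10)]; print(np.round(row,1), [np.round(r.inv().apply(ray(c,x,y,.103)-p)[1],4) for x,y in zip(row,range(150,235,10))])
E
```

```text
314 [ 95 306] [105 334]
ear [ 0.5145 -0.07    0.0435] in tool [0.0806 0.0001 0.1302]
cx 321.4382253971957
[321.  320.5 321.  322.  322.  321.5 321.  321.5 321.5] [np.float64(0.0009), np.float64(0.0005), np.float64(0.0008), np.float64(0.0015), np.float64(0.0015), np.float64(0.0012), np.float64(0.0008), np.float64(0.0011), np.float64(0.0011)]
```

Emit:
play_rows(increments=[[[-0.008,-0.005,0.08],[0,0,0],1],[[-0.008,-0.005,0.16],[0,0,0],1],[[-0.008,-0.005,0.24],[0,0,0],1],[[-0.008,-0.005,0.3],[0,0,0],1],[[-0.008,-0.005,0.34],[0,0,0],1],[[-0.008,-0.005,0.37],[0,0,0],1],[[-0.008,-0.005,0.39],[0,0,0],1],[[-0.008,-0.005,0.41],[0,0,0],1],[[-0.008,-0.005,0.425],[0,0,0],1],[[-0.008,-0.005,0.435],[0,0,0],1]])

```text
t: 33.1
tool_pos: [0.4717, -0.1397, 0.1084]
tool_rot: [0.0, 0.871, 0.492, 0.0]
contact_force: [0.8, 0.6, -0.4]
finger_gap: 0.015
gripper_force: 19.9
```

Emit:
play_rows(increments=[[[0,0,0.005],[0,0,0],1],[[0,0,0.01],[0,0,0],1],[[0,0,0.01],[0,0,0],1],[[0,0,0.01],[0,0,0],0.6],[[0,0,0.01],[0,0,0],0.4],[[0,0,0.01],[0,0,0],0],[[0,0,0.01],[0,0,0],-0.2],[[0,0,0.01],[0,0,0],-0.3],[[0,0,-0.1],[0,0,0],-0.5],[[0,0,-0.25],[0,0,0],-0.7]])

```text
t: 34.1
tool_pos: [0.4705, -0.1394, 0.1453]
tool_rot: [-0.001, 0.87, 0.492, -0.001]
contact_force: [0.9, -0.5, 0.1]
finger_gap: 0.0576
gripper_force: 0.0
```

Emit:
play_rows(increments=[[[0,0,-0.2],[0,0,0],-1],[[0,0,-0.4],[0,0,0],-1],[[0,0,-0.5],[0,0,0],-1],[[0.1,0,-0.6],[0,0,0],-1],[[0.1,0,-0.6],[0,0,0],-1],[[0.1,0,-0.6],[0,0,0],-1],[[0.1,0,-0.6],[0,0,0],-1],[[0.1,0,-0.6],[0,0,0],-1],[[0.1,0,-0.6],[0,0,0],-1],[[0.1,0,-0.6],[0,0,0],-1]])

```text
t: 35.1
tool_pos: [0.479, -0.127, 0.2355]
tool_rot: [-0.0, 0.871, 0.492, -0.0]
contact_force: [-0.6, -0.5, 0.0]
finger_gap: 0.0872
gripper_force: 0.0
```

```bash
python3 - <<'E'
from h import *
np.set_printoptions(precision=4,suppress=True)
for n in ['wrist','scene','top']:
    c=cam(n)
    for q in ['egg_boiler','ear','lid','notch','lid_grip','tea_tin','match_box']:
        for d in ctrl.place_of(n,q)[:1]:
            if d['p']>.3: print(n,q,d['p'],w(c,d['at']))
a=cam('wrist')['pixels'][:300,120:520,::-1]; c=cam('scene'); b=cv2.resize(c['pixels'][195:315,270:430,::-1],(400,300),interpolation=cv2.INTER_CUBIC)
cv2.imwrite('pics/c9.png',np.hstack([a,b]))
E
```

```text
wrist ear 0.61 [ 0.4309 -0.2068  0.0453]
wrist lid 0.98 [ 0.4709 -0.1372  0.0349]
wrist notch 0.68 [ 0.5079 -0.0817  0.0359]
wrist lid_grip 0.85 [ 0.4736 -0.1403  0.1148]
wrist match_box 0.64 [ 0.4728 -0.1417  0.1141]
scene egg_boiler 0.65 [ 0.4742 -0.1411  0.    ]
scene ear 0.65 [ 0.434  -0.2095  0.0444]
scene lid 0.86 [ 0.4723 -0.1411  0.0391]
scene lid_grip 0.74 [ 0.4756 -0.1374  0.1146]
scene tea_tin 0.9 [0.6011 0.1576 0.001 ]
top egg_boiler 0.54 [ 0.6551 -0.0603 -0.0014]
top notch 0.73 [ 0.5056 -0.0784  0.0363]
top tea_tin 0.89 [0.6032 0.1576 0.0016]
top match_box 0.77 [ 0.3899 -0.0316 -0.0004]
```

View pics/c9.png

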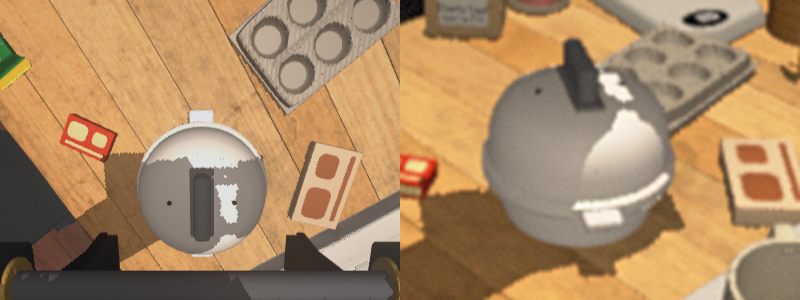

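The lid sits home and level: its origin reads about 36 mm up and the grip about 114.7 mm (113.5 expected). The cut-outs are over the ears at (201,116) in the left crop and (602,217) in the right, and the gripper is clear.

```bash
python3 -c "
from workcell import ctrl
print(ctrl.job_done())"
```

```text
the job is handed in; nothing more can be done
None
```

Both eggs stand in the boiler's free cups, the lid is home and level over the ear handles, the gripper is clear, and the job was handed in at about 35 s; no verdict was returned.

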